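# Sort thermal-paste syringes by plunger position

## Task

Sort the three paste syringes on the repair bench by their plungers: pull open the drawer of the low grey unit and lay the syringes whose plunger is drawn out (still full) flat on its floor, lay those whose plunger is pushed in (used up) flat in the red tray, and once the full ones are in, push the drawer fully shut. Lay them down rather than dropping them, leave the plungers as they are, and do not disturb the other things on the bench.

Things in the scene. Friction and masses are not known exactly. Their poses are not given: they have to be found in the camera images.
- syr_a_mid (a point): Middle of the clear barrel (18 mm diameter, 60 long; grip across it here) of a lying syringe, all three alike; on its axis, 9 mm above its support. x along the barrel to the 8 mm nozzle; finger flange (32 x 18, 4 thick) at the -x end, blue plunger with 17 mm thumb disc beyond: disc's outer face at x = -44 mm when home, -84 mm fully out. About 42 g, rigid.
- syr_b_mid (a point): Middle of the clear barrel (18 mm diameter, 60 long; grip across it here) of a lying syringe, all three alike; on its axis, 9 mm above its support. x along the barrel to the 8 mm nozzle; finger flange (32 x 18, 4 thick) at the -x end, blue plunger with 17 mm thumb disc beyond: disc's outer face at x = -44 mm when home, -84 mm fully out. About 42 g, rigid.
- syr_c_mid (a point): Middle of the clear barrel (18 mm diameter, 60 long; grip across it here) of a lying syringe, all three alike; on its axis, 9 mm above its support. x along the barrel to the 8 mm nozzle; finger flange (32 x 18, 4 thick) at the -x end, blue plunger with 17 mm thumb disc beyond: disc's outer face at x = -44 mm when home, -84 mm fully out. About 42 g, rigid.
- syr_a_plunger (a joint): position of the plunger of syringe A in m: 0 = pushed fully in, 0.040 = drawn fully out. Stiff (about 2 N), stays where it is. It starts either nearly home (below 0.006) or clearly drawn out (above 0.028).
- syr_b_plunger (a joint): position of the plunger of syringe B in m: 0 = pushed fully in, 0.040 = drawn fully out. Stiff (about 2 N), stays where it is. It starts either nearly home (below 0.006) or clearly drawn out (above 0.028).
- syr_c_plunger (a joint): position of the plunger of syringe C in m: 0 = pushed fully in, 0.040 = drawn fully out. Stiff (about 2 N), stays where it is. It starts either nearly home (below 0.006) or clearly drawn out (above 0.028).
- drawer (a joint): how far the drawer of the low grey unit (240 x 230 mm, 70 tall, blue drawer front, fixed to the table) is out, in m: 0 = shut, 0.165 = its stop. About 1 N friction plus light damping; stays where it is left. Starts 0 to 0.02.
- drawer_handle (a point): middle of the drawer's steel bar handle, moves with the drawer: horizontal round bar 11 mm thick, 115 mm long along y, 35 mm in front of the drawer's face (posts at its ends), 39 mm above the table; the drawer front reaches 56 mm above the table. Free to grip from above. Its x points into the unit (the drawer pulls out along -x), z up.
- drawer_edge (a point): middle of the front edge of the drawer's inner floor, moves with the drawer; 22 mm above the table, 56 mm behind the handle bar's axis. The inside runs from here 195 mm along x and 94 mm to either side along y; walls 26 mm above the floor (front panel 34 mm). With the drawer out by d, the inside is open from above from x = 0 to x = d - 6 mm. Axes as the handle point.
- tray_in (a point): centre of the inner floor of the red plastic scrap tray, 4 mm above the table. Inside 172 (x) x 112 (y) mm, walls 4 mm thick, 30 mm high outside. Fixed to the table.
- mouse: white computer mouse, about 96 x 58 x 32 mm; bystander, not to be disturbed. Origin at its underside.
- can: purple spray can, 120 tall, diameter 50 mm; bystander, not to be disturbed. Origin at its underside.
- ram: green memory module lying flat, 68 x 30 x 5 mm; bystander, not to be disturbed. Origin at its underside.
- driver: screwdriver with orange handle, lying, length 150 mm; bystander, not to be disturbed. Origin at its underside.
- flux: small amber jar with black lid, 38 tall, diameter 36 mm; bystander, not to be disturbed. Origin at its underside.
- brush: brush with yellow handle, lying, length 140 mm; bystander, not to be disturbed. Origin at its underside.
- dish: small steel dish, 22 tall, diameter 70 mm; bystander, not to be disturbed. Origin at its underside.
Mind the look-alikes: they are no part of the job. What is shaped like the part that bears syr_b_mid but orange is not meant. Of the things that look like the part that bears tray_in, take the one that is farthest from the robot's base at the start.

How it is judged:
On the way, in this order (a step that is already met when the one before it is completed fails the run):
1. the drawer is pulled open (at least 100 mm) (value of joint drawer above 0.1 m), for 0.1 s.
2. both full syringes lie flat on the open drawer's floor, released (x of syr_a_mid in the frame of drawer_edge between 0.003 and 0.192 m and y of syr_a_mid in the frame of drawer_edge between -0.092 and 0.092 m and z of syr_a_mid in the frame of drawer_edge between 0 and 0.018 m and x of syr_b_mid in the frame of drawer_edge between 0.003 and 0.192 m and y of syr_b_mid in the frame of drawer_edge between -0.092 and 0.092 m and z of syr_b_mid in the frame of drawer_edge between 0 and 0.018 m and contact force between the fingers and syr_a below 0.1 N and contact force between the fingers and syr_b below 0.1 N and value of joint drawer above 0.06 m), for 0.2 s.
3. the drawer is pushed shut over them (x of syr_a_mid in the frame of drawer_edge between 0.003 and 0.192 m and y of syr_a_mid in the frame of drawer_edge between -0.092 and 0.092 m and z of syr_a_mid in the frame of drawer_edge between 0 and 0.018 m and x of syr_b_mid in the frame of drawer_edge between 0.003 and 0.192 m and y of syr_b_mid in the frame of drawer_edge between -0.092 and 0.092 m and z of syr_b_mid in the frame of drawer_edge between 0 and 0.018 m and value of joint drawer below 0.008 m), for 0.2 s.
At the end, for the whole second after the job is handed in: Both drawn-out syringes lie flat on the drawer floor, the pushed-in one flat on the tray floor (centres under 18 mm above it); drawer shut to within 8 mm; drawn-out plungers still out over 22 mm, the pushed-in one within 12 mm of home; all released and at rest (all of step 3 and x of syr_c_mid in the frame of tray_in between -0.086 and 0.086 m and y of syr_c_mid in the frame of tray_in between -0.056 and 0.056 m and z of syr_c_mid in the frame of tray_in between 0 and 0.018 m and value of joint each of syr_a_plunger, syr_b_plunger above 0.022 m and value of joint syr_c_plunger below 0.012 m and contact force between the fingers and syr_a below 0.1 N and contact force between the fingers and syr_b below 0.1 N and contact force between the fingers and syr_c below 0.1 N and linear speed of each of syr_a, syr_b, syr_c below 0.02 m/s); the robot touches nothing.
It fails at once if a bystander is pushed more than 30 mm from its place (distance of any of mouse, can, ram, driver, flux, brush, dish from where it was at the start of the episode above 0.03 m).
It fails at once if a syringe is dropped from more than about 50 mm (moves faster than 1 m/s while not held) ((contact force between the fingers and syr_a below 0.05 N and linear speed of syr_a above 1 m/s) or (contact force between the fingers and syr_b below 0.05 N and linear speed of syr_b above 1 m/s) or (contact force between the fingers and syr_c below 0.05 N and linear speed of syr_c above 1 m/s)).
It fails at once if a plunger is shifted: a full one pushed in below 22 mm or the used one drawn beyond 12 mm (value of joint any of syr_a_plunger, syr_b_plunger below 0.022 m or value of joint syr_c_plunger above 0.012 m).
It also fails if it takes over 72 s, if anything falls off the work surface, if the arm or the gripper's body presses on something with over 40 N, if the wrist force passes 120 N, or if a joint passes its speed limit or range.

## Robot

A 6-joint arm with a two-finger parallel gripper is mounted at the origin on the work surface. World frame = base frame: x ahead of the robot, y to its left, z up, the work surface at z = 0. Lengths are in m, angles in rad, forces in N, time in s.
With the tool pointing down it reaches from about 0.25 to 0.85 m from the base axis. Payload 12.5 kg.
Tool frame: the origin (TCP) lies midway between the tips of the shut fingers; the grasp point (between the pads) lies ctrl.hold_point_z behind it (ctrl.hold_point_z is the distance from the TCP to the grasp point, in m); z points along the fingers, y is the line along which they close (so a half turn about z gives the same grasp; the last joint's range is limited). The gripper opens to 93 mm and grips with 3 to 60 N. Pads are 15 mm wide; open, the fingers measure 128 mm over their backs; the gripper's body (75 mm by 188 mm) begins 65 mm behind the grasp point.
Start: joints at [1.217, 0.351, 1.652, -0, 1.139, -0.085], TCP at [0.146, 0.53, 0.219] pointing down, gripper open.
Joint ranges: [-2.75, 2.75], [-0.79, 2.1], [0.01, 2.65], [-1.57, 4.71], [0.07, 3.14], [-2.87, 2.87]. Speed limits (rad/s): [2.22, 2.22, 2.79, 3.14, 3.14, 3.14].

## Interface

Orientations are given as a rotation vector (axis times angle).
In Python, from rig import ctrl, cams gives the robot as it stands.
- The arm moves only by the tool drive_tool, never from a script. Its argument "commands" is a list of rows, each a list of 7 numbers: the shift along the world's x, y, z in mm, then the turn, a rotation vector about the world's x, y, z in degrees, then the opening, from 0 (shut) to 1 (fully open). In form: [[x, y, z, rx, ry, rz, grip], ...]. A call has exactly 8 rows; each row is the pose to reach, as a shift and turn from the pose commanded when the call began; what a row does not reach only later rows make up. A row lasts 1/10 s, in which the tool goes at most 50 mm and 8.59 degrees, less where a joint would pass 70% of its speed; a pose out of reach is approached as far as the arm can. A call with a gripper value outside its range is refused whole. The fingers move at their own pace and stop on an object; "grip_force" is the grip in N (left out, the last holds). Time passes only in rows, so rows that repeat a pose let the fingers close, or fill a call up. It gives the time, the measured TCP pose, the force, the opening and the grip force at its end, in the units of the state.
- ctrl.read_state(): the state, without advancing time (a new reading comes with each control period).
- cams.snapshot(name): name is "scene" or "top"; returns (picture, depth): 420x560x3 uint8, red, green, blue; 420x560 float32, m along the optical axis (not along the pixel's ray), 0 where there is no reading.
- cams.camera_params(name): a dict with "mtx" (3x3 intrinsics, pixels), "R" (3x3) and "t" (3): a world point X has camera coordinates R X + t. Camera axes: x right, y down, z forward; pixel columns grow to the right and rows downward; lengths in m; the calibration is good to about 2 mm. A picture is of the moment at which its call begins. camera_params takes no time and is no camera call.
- ctrl.close_job(): hands the job in; it is judged then, once.
The state is a dict: "t": time; "joint_pos": joint angles; "joint_vel": joint speeds; "effort": joint torques, N m; "position": TCP position; "orientation": TCP orientation; "contact_force": force on the tool from outside, world axes, zero at the start; "torque": the same for the moment, N m; "grip_width": finger opening in m; "gripper_force": force on a finger pad.
Only numpy, scipy, OpenCV 4.12 (cv2) and the standard library are available. Lean on these libraries where they do the work, as an engineer would, in place of code of your own. Each camera call takes 0.05 s, during which the arm holds its last target. There are 200 camera calls.

## Working session

There is one attempt and no reset: what is moved stays moved. The work goes in short steps, Python scripts to look and compute and a tool call to move; the robot and the scene stay as the last step left them, time stands still between calls to the robot, and variables do not carry over. Pictures are saved under pics/ and viewed, at most 11 in all, crops included, and the job is handed in when it is done.

Besides the shell and the picture viewer there is one more tool, called after "Request:" as name([rows], argument=value, ...), one row to a line, values as JSON. drive_tool: Moves the arm, as the interface text tells. Its arguments: {"type":"object","properties":{"commands":{"type":"array"},"grip_force":{"type":"number"}},"required":["commands"]}

```bash
mkdir -p pics; cat > h.py <<'E'
import numpy as np,cv2
from rig import ctrl,cams
def snap(n,f):
    p,d=cams.snapshot(n); cv2.imwrite('pics/'+f+'.png',p[:,:,::-1]); np.savez('pics/'+f,p=p,d=d); return p,d
def pts(n,d):
    c=cams.camera_params(n);K,R,t=c['mtx'],np.array(c['R']),np.array(c['t'])
    v,u=np.mgrid[:d.shape[0],:d.shape[1]]
    P=np.stack([(u-K[0][2])/K[0][0]*d,(v-K[1][2])/K[1][1]*d,d],-1)
    return (P-t)@R
def ray(n,u,v,z):
    c=cams.camera_params(n);K,R,t=np.array(c['mtx']),np.array(c['R']),np.array(c['t'])
    o=-R.T@t; r=R.T@np.linalg.inv(K)@[u,v,1]; return o+r*(z-o[2])/r[2]
E
python3 - <<'E'
from h import *
for n in('top','scene'):
    snap(n,n+'0'); c=cams.camera_params(n); print(n,c['mtx'],-np.array(c['R']).T@c['t'])
print(ctrl.hold_point_z,ctrl.read_state())
E
```

```text
top [[469.78697692   0.         284.198768  ]
 [  0.         469.78697692 207.66139802]
 [  0.           0.           1.        ]] [0.32892668 0.04836004 1.17570106]
scene [[390.41860091   0.         287.35206721]
 [  0.         390.41860091 208.26720089]
 [  0.           0.           1.        ]] [ 1.38100128 -0.02624118  0.75267262]
0.0188 {'t': 0.1, 'joint_pos': array([ 1.21742473e+00,  3.51164799e-01,  1.65231207e+00, -2.55526126e-05,
        1.13910718e+00, -8.45654670e-02]), 'joint_vel': array([-0.00014633, -0.00179253, -0.00147924, -0.00129898, -0.00036238,
       -0.00022395]), 'effort': array([-6.10643065e-05, -4.98020983e+01, -2.85703593e+01,  6.99728751e-02,
        2.38852686e-02, -6.50881589e-05]), 'position': array([0.14593208, 0.52998631, 0.21818313]), 'orientation': array([-4.20927068e-01, -3.11307110e+00,  1.52792815e-03]), 'contact_force': array([-0.24499613,  0.94023539,  0.1929206 ]), 'torque': array([-0.01898874,  0.01111976, -0.01036573]), 'gripper_force': 0.0, 'grip_width': 0.09286091446942707}
```

View pics/top0.png

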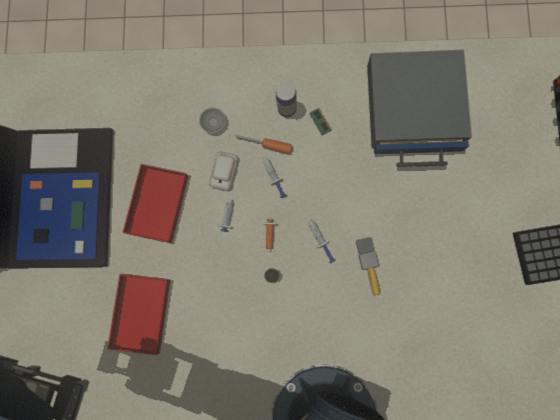

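View pics/scene0.png

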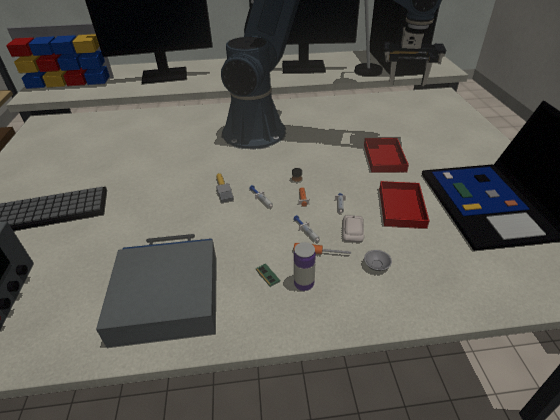

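Top view: syringes at (274,178) and (320,241), both with long blue plungers, and (228,215) with a short one. The orange look-alike is at (270,235). The red trays are at (157,204) and (140,314), and the first looks farther from the base. The drawer handle is at (421,164). I'll enlarge to confirm and measure.

```bash
python3 - <<'E'
from h import *
z=np.load('pics/top0.npz');p,d=z['p'],z['d'];P=pts('top',d)
cv2.imwrite('pics/crop.png',cv2.resize(p[90:300,110:390,::-1],None,fx=2.8,fy=2.8,interpolation=cv2.INTER_CUBIC))
hsv=cv2.cvtColor(p,cv2.COLOR_RGB2HSV)
red=cv2.inRange(hsv,(0,180,80),(6,255,255))|cv2.inRange(hsv,(174,180,80),(180,255,255))
n,l,s,c=cv2.connectedComponentsWithStats(red)
for i in range(1,n):
    if s[i,4]>500:
        m=(l==i)&(P[...,2]<.012); q=P[m]; r=cv2.minAreaRect((q[:,:2]*1000).astype(np.float32)); print('tray',c[i],r,np.median(q[:,2]),np.linalg.norm(r[0]))
blue=cv2.inRange(hsv,(105,110,50),(125,255,255)); 
tall=((P[...,2]>.005)&(d>0)).astype(np.uint8)
n,l,s,c=cv2.connectedComponentsWithStats(tall)
for i in range(1,n):
    if 30<s[i,4]<15000:
        q=P[l==i]; r=cv2.minAreaRect((q[:,:2]*1000).astype(np.float32)); b=P[(l==i)&(blue>0)]
        print(c[i].round(),s[i,4],np.round(r[0]),np.round(r[1]),round(r[2],1),'h',q[:,2].max().round(3),'blue',len(b),b[:,:2].mean(0).round(3) if len(b) else '')
E
```

```text
[419. 103.] 10209 [ 761. -266.] [322. 257.] 0.4 h 0.078 blue 201 [ 0.648 -0.29 ]
[557.  99.] 219 [ 748. -604.] [ 18. 164.] 89.6 h 0.051 blue 0 
[286.  99.] 623 [782.  89.] [83. 49.] 48.3 h 0.127 blue 0 
[212. 119.] 476 [741. 269.] [68. 67.] 64.8 h 0.026 blue 0 
[318. 115.] 54 [751.  -5.] [36. 25.] 59.2 h 0.01 blue 0 
[323. 126.] 44 [722. -17.] [43. 20.] 79.9 h 0.009 blue 0 
[272. 144.] 358 [680. 138.] [150.  25.] 73.6 h 0.031 blue 0 
[224. 171.] 820 [607. 240.] [59. 95.] 76.2 h 0.037 blue 0 
[273. 175.] 262 [590. 111.] [113.  29.] 18.9 h 0.022 blue 16 [0.557 0.098]
[155. 201.] 997 [528. 415.] [133. 180.] 77.0 h 0.035 blue 0 
[227. 215.] 221 [494. 234.] [30. 82.] 84.9 h 0.023 blue 2 [0.459 0.239]
[270. 234.] 230 [441. 126.] [30. 81.] 83.0 h 0.023 blue 0 
[320. 238.] 280 [425.  -2.] [117.  30.] 34.4 h 0.021 blue 21 [ 0.392 -0.019]
[539. 254.] 2248 [ 381. -536.] [132. 112.] 7.4 h 0.029 blue 0 
[369. 261.] 740 [ 360. -121.] [139.  42.] 11.3 h 0.026 blue 0 
[272. 275.] 172 [342. 119.] [33. 33.] 48.9 h 0.042 blue 0 
[137. 317.] 1026 [255. 445.] [123. 181.] 82.5 h 0.035 blue 0 
[ 37. 393.] 4106 [156. 500.] [224.  94.] 67.2 h 0.583 blue 0 
[325. 397.] 4345 [69.  5.] [109. 243.] 5.4 h 0.328 blue 0
```

View pics/crop.png

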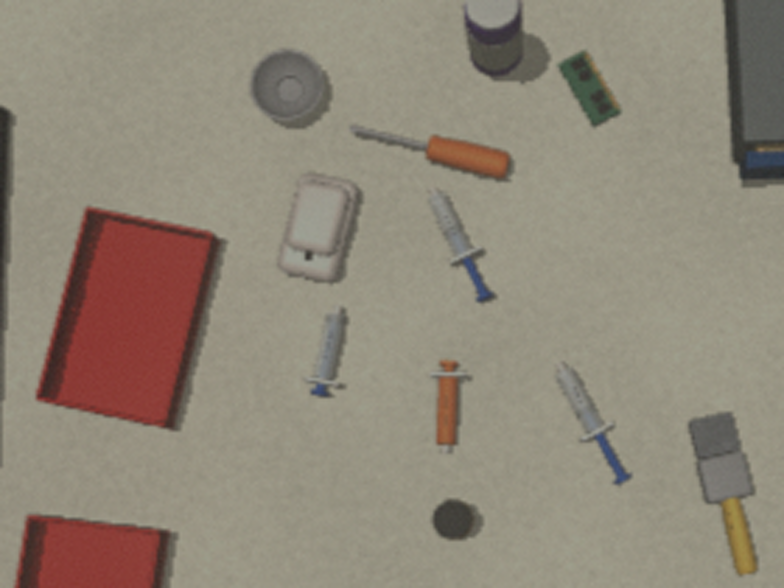

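Crop: the syringe at crop (458,230) has its plunger well out, as does the one at (587,410). The one at (328,355) is pushed in. The orange one is the decoy. Tray choice by distance from the base follows in the measurement.

```bash
python3 - <<'E'
from h import *
from scipy.spatial.transform import Rotation as Ro
z=np.load('pics/top0.npz');p,d=z['p'],z['d'];P=pts('top',d)
f=lambda a:((a[0]+.5)/2.8-.5+110,(a[1]+.5)/2.8-.5+90)
for n,a in dict(P=[(435,190),(467,256),(486,297)],Q=[(563,366),(597,432),(623,480)],R=[(341,310),(324,384),(320,392)]).items():
    w=[ray('top',*f(x),.009)[:2] for x in a]; u=w[0]-w[2];L=np.linalg.norm(u);u/=L
    print(n,'tip',w[0].round(3),'flange',w[1].round(3),'disc',w[2].round(3),'len',L.round(3),'fl-disc',np.linalg.norm(w[1]-w[2]).round(3),'tip-fl',np.linalg.norm(w[1]-w[0]).round(3),'mid',(w[1]+.031*u).round(4),'ang',np.degrees(np.arctan2(u[1],u[0])).round(1))
p16=p.astype(int); red=((p16[...,0]>70)&(p16[...,0]>2.2*p16[...,1])&(p16[...,0]>2.2*p16[...,2])).astype(np.uint8)
red[:, 200:]=0
n,l,s,c=cv2.connectedComponentsWithStats(red)
for i in range(1,n):
    if s[i,4]>500:
        v,u=np.nonzero(l==i); w=np.array([ray('top',a,b,.03)[:2]*1000 for a,b in zip(u,v)],np.float32)
        r=cv2.minAreaRect(w); print('tray',c[i].round(),r,np.hypot(*r[0]),'floor z',np.median(P[l==i][:,2]))
m=(P[...,2]>.022)&(d>0); m[:157]=0;m[172:]=0;m[:,:390]=0;m[:,460:]=0
v,u=np.nonzero(m);w=P[m]; print('handle px',u.min(),u.max(),v.min(),v.max(),w.mean(0).round(4),w[:,2].max())
for a,b in((400,161),(421,164),(446,164)): print(ray('top',a,b,.0445).round(4))
k=(w[:,1]<0); print('slope',np.polyfit(w[:,1],w[:,0],1), len(w))
R=Ro.from_rotvec(ctrl.read_state()['orientation']).as_matrix();print(R.round(3),np.degrees(np.arctan2(R[1,1],R[0,1])))
cv2.imwrite('pics/crop2.png',cv2.resize(p[30:200,350:490,::-1],None,fx=3.5,fy=3.5,interpolation=cv2.INTER_CUBIC))
E
```

```text
P tip [0.64  0.134] flange [0.577 0.105] disc [0.539 0.089] len 0.11 fl-disc 0.042 tip-fl 0.068 mid [0.6057 0.1182] ang 24.2
Q tip [0.475 0.021] flange [ 0.416 -0.008] disc [ 0.373 -0.029] len 0.114 fl-disc 0.048 tip-fl 0.066 mid [0.4436 0.0062] ang 26.2
R tip [0.53 0.22] flange [0.463 0.235] disc [0.456 0.239] len 0.076 fl-disc 0.008 tip-fl 0.069 mid [0.4934 0.2277] ang -14.2
tray [157. 205.] ((521.3306884765625, 406.9505310058594), (110.8476333618164, 170.3587188720703), 75.34286499023438) 661.3580130560131 floor z 0.003409502520780008Traceback (most recent call last):
  File "<stdin>", line 13, in <module>
  File "h.py", line 11, in ray
    c=cams.camera_params(n);K,R,t=np.array(c['mtx']),np.array(c['R']),np.array(c['t'])
ValueError: time passes only in moves, steps and waits
```

```bash
sed -i 's/^def snap/import functools\n@functools.lru_cache\ndef cp(n): return cams.camera_params(n)\ndef snap/; s/c=cams.camera_params(n)/c=cp(n)/' h.py
python3 - <<'E'
from h import *
from scipy.spatial.transform import Rotation as Ro
z=np.load('pics/top0.npz');p,d=z['p'],z['d'];P=pts('top',d)
m=(P[...,2]>.022)&(d>0); m[:157]=0;m[172:]=0;m[:,:390]=0;m[:,460:]=0
v,u=np.nonzero(m);w=P[m]; print('handle px',u.min(),u.max(),v.min(),v.max(),w.mean(0).round(4),w[:,2].max())
for a,b in((400,164),(421,164),(446,164)): print(ray('top',a,b,.0445).round(4))
print('slope',np.polyfit(w[:,1],w[:,0],1), len(w))
R=Ro.from_rotvec(ctrl.read_state()['orientation']).as_matrix();print(R.round(3),np.degrees(np.arctan2(R[1,1],R[0,1])))
cv2.imwrite('pics/crop2.png',cv2.resize(p[30:200,350:490,::-1],None,fx=3.5,fy=3.5,interpolation=cv2.INTER_CUBIC))
E
```

```text
handle px 396 447 157 166 [ 0.6075 -0.2526  0.0421] 0.047759807828133036
[ 0.6056 -0.1999  0.0445]
[ 0.6043 -0.2508  0.0445]
[ 0.6028 -0.3113  0.0445]
slope [4.61193293e-04 6.07584818e-01] 268
[[-0.964  0.266 -0.   ]
 [ 0.266  0.964 -0.001]
 [ 0.    -0.001 -1.   ]] 74.59915796978419
```

View pics/crop2.png

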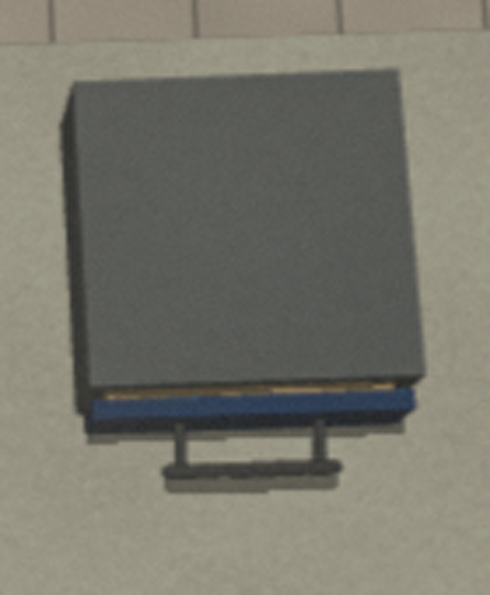

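Handle bar runs along y, from crop (165,471) to (340,466). Its centre is about (0.605, -0.253), and the drawer is slightly open. Only the tray at pixel (157,205), 0.66 m from the base, fits "farthest". The other is at about 0.51 m. Moving to the handle.

Request:
drive_tool([
  [190,-330,0,0,0,-60,0.25],
  [190,-330,0,0,0,-60,0.25],
  [190,-330,0,0,0,-60,0.25],
  [190,-330,0,0,0,-60,0.25],
  [190,-330,0,0,0,-60,0.25],
  [190,-330,0,0,0,-60,0.25],
  [190,-330,0,0,0,-60,0.25],
  [190,-330,0,0,0,-60,0.25],
], grip_force=30)

```text
t: 0.9
position: [0.3368, 0.1977, 0.2186]
orientation: [1.929, 2.479, -0.0]
contact_force: [0.1, 1.4, 0.3]
grip_width: 0.0338
gripper_force: 0.0
```

Request:
drive_tool([
  [190,-320,-30,0,0,-14.6,0.25],
  [190,-320,-30,0,0,-14.6,0.25],
  [190,-320,-30,0,0,-14.6,0.25],
  [190,-320,-30,0,0,-14.6,0.25],
  [190,-320,-30,0,0,-14.6,0.25],
  [190,-320,-30,0,0,-14.6,0.25],
  [190,-320,-30,0,0,-14.6,0.25],
  [190,-320,-30,0,0,-14.6,0.25],
])

```text
t: 1.7
position: [0.5271, -0.123, 0.1878]
orientation: [-2.224, -2.219, 0.001]
contact_force: [0.5, 0.4, 0.0]
grip_width: 0.0232
gripper_force: 0.0
```

Request:
drive_tool([
  [40,-65,-30,0,0,0,0.25],
  [79,-131,-60,0,0,0,0.25],
  [79,-131,-90,0,0,0,0.25],
  [79,-131,-90,0,0,0,0.25],
  [79,-131,-90,0,0,0,0.25],
  [79,-131,-90,0,0,0,0.25],
  [79,-131,-90,0,0,0,0.25],
  [79,-131,-90,0,0,0,0.25],
])

```text
t: 2.5
position: [0.6053, -0.2501, 0.1]
orientation: [2.219, 2.221, 0.001]
contact_force: [1.1, 0.2, 0.0]
grip_width: 0.0235
gripper_force: 0.0
```

```bash
python3 - <<'E'
from h import *
snap('top','top1');s=ctrl.read_state();print(s['position'],s['orientation'],s['grip_width'])
p,d=snap('scene','sc1');cv2.imwrite('pics/c3.png',cv2.resize(p[130:350,60:330,::-1],None,fx=2.5,fy=2.5))
E
```

```text
[ 0.60530334 -0.25015053  0.09986241] [2.21958455e+00 2.22133731e+00 8.27370040e-04] 0.023535390763477753
```

View pics/c3.png

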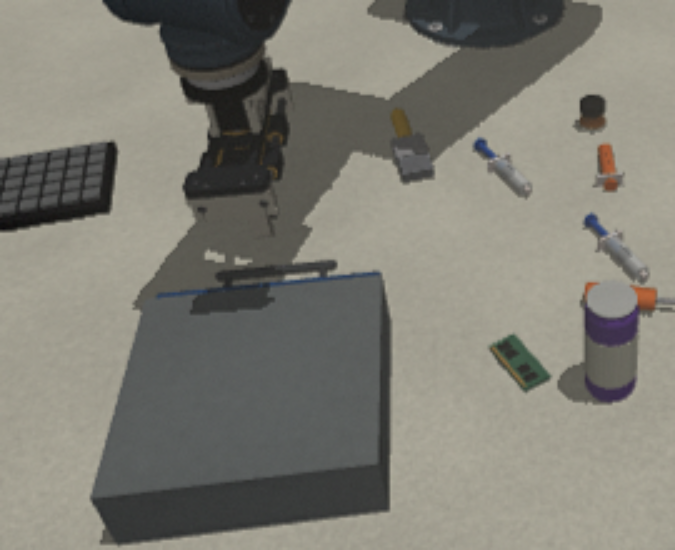

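```bash
python3 - <<'E'
from h import *
p=np.load('pics/sc1.npz')['p'];q=np.load('pics/top1.npz')['p']
a=cv2.resize(p[155:265,110:200],(450,550),interpolation=cv2.INTER_CUBIC);b=cv2.resize(q[130:240,385:455],(350,550),interpolation=cv2.INTER_CUBIC)
cv2.imwrite('pics/c4.png',np.hstack([a,b])[:,:,::-1])
E
```

```text
(no output)
```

View pics/c4.png

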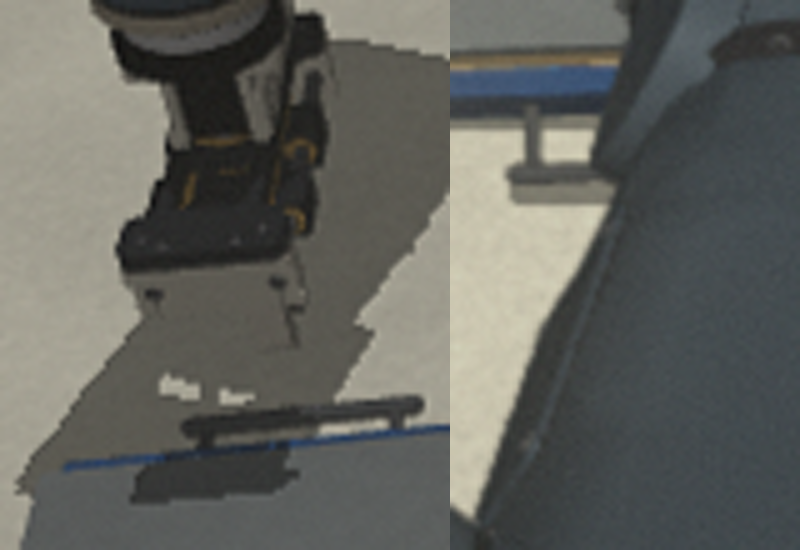

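Request:
drive_tool([
  [0,0,-15,0,0,0,0.25],
  [0,0,-30,0,0,0,0.25],
  [0,0,-45,0,0,0,0.25],
  [0,0,-60,0,0,0,0.25],
  [0,0,-70,0,0,0,0.25],
  [0,0,-78,0,0,0,0.25],
  [0,0,-78,0,0,0,0.0],
  [0,0,-78,0,0,0,0.0],
])

```text
t: 3.4
position: [0.6053, -0.2509, 0.0208]
orientation: [2.221, 2.221, 0.0]
contact_force: [1.8, -0.6, -1.1]
grip_width: 0.0115
gripper_force: 0.7
```

Request:
drive_tool([
  [0,0,0,0,0,0,0.0],
  [-8,0,0,0,0,0,0.0],
  [-18,0,0,0,0,0,0.0],
  [-30,0,0,0,0,0,0.0],
  [-45,0,0,0,0,0,0.0],
  [-60,0,0,0,0,0,0.0],
  [-75,0,0,0,0,0,0.0],
  [-90,0,0,0,0,0,0.0],
])

```text
t: 4.2
position: [0.514, -0.2516, 0.021]
orientation: [2.22, 2.22, -0.001]
contact_force: [1.6, -8.4, -6.7]
grip_width: 0.0098
gripper_force: 30.0
```

Request:
drive_tool([
  [-15,0,0,0,0,0,0.0],
  [-30,0,0,0,0,0,0.0],
  [-42,0,0,0,0,0,0.0],
  [-50,0,0,0,0,0,0.0],
  [-56,0,0,0,0,0,0.0],
  [-60,0,0,0,0,0,0.0],
  [-60,0,0,0,0,0,0.0],
  [-60,0,0,0,0,0,0.25],
])

```text
t: 5.0
position: [0.4542, -0.2512, 0.0211]
orientation: [2.222, 2.22, -0.0]
contact_force: [-0.5, -0.1, 0.2]
grip_width: 0.0146
gripper_force: 0.0
```

Request:
drive_tool([
  [0,0,0,0,0,0,0.25],
  [0,0,0,0,0,0,0.25],
  [0,0,25,0,0,0,0.25],
  [0,0,70,0,0,0,0.25],
  [0,0,110,0,0,0,0.25],
  [0,50,110,0,0,-8,0.5],
  [0,100,110,0,0,-16,0.5],
  [0,150,110,0,0,-24,0.5],
])

```text
t: 5.8
position: [0.4548, -0.1082, 0.1311]
orientation: [2.626, 1.724, 0.001]
contact_force: [1.7, 0.1, -0.4]
grip_width: 0.0424
gripper_force: 0.0
```

Request:
drive_tool([
  [-6,40,0,0,0,-8,0.5],
  [-11,80,-20,0,0,-16,0.5],
  [-11,107,-40,0,0,-24,0.5],
  [-11,107,-60,0,0,-32,0.5],
  [-11,107,-70,0,0,-40,0.5],
  [-11,107,-70,0,0,-40,0.5],
  [-11,107,-70,0,0,-40,0.5],
  [-11,107,-70,0,0,-40,0.5],
])

```text
t: 6.6
position: [0.4447, -0.0031, 0.0613]
orientation: [3.054, 0.736, 0.002]
contact_force: [-1.2, -0.7, -0.2]
grip_width: 0.0468
gripper_force: 0.0
```

```bash
python3 - <<'E'
from h import *
from scipy.spatial.transform import Rotation as Ro
p,d=snap('top','top2');s=ctrl.read_state();print(s['position']);R=Ro.from_rotvec(s['orientation']).as_matrix();print(np.degrees(np.arctan2(R[1,1],R[0,1])),R[:,2])
P=pts('top',d)
m=(abs(P[...,2]-.04)<.012)&(abs(P[...,0]-.455)<.02)&(abs(P[...,1]+.253)<.075)&(d>0)
v,u=np.nonzero(m);print('handle',P[m].mean(0),P[m][:,1].min(),P[m][:,1].max(),len(u))
b=cv2.resize(p[60:280,270:490],(600,600),interpolation=cv2.INTER_CUBIC);a=snap('scene','sc2')[0][150:260,170:320]
cv2.imwrite('pics/c5.png',np.hstack([b[:500],cv2.resize(a,(300,500)) ])[:,:800,::-1][:,:])
E
```

```text
[ 0.44470696 -0.0030879   0.06132404]
-62.94971237880935 [ 1.17486708e-03 -1.10193355e-04 -9.99999304e-01]
handle [ 0.45578946 -0.25431308  0.04199063] -0.3160486623519416 -0.19293229258622763 285
```

View pics/c5.png

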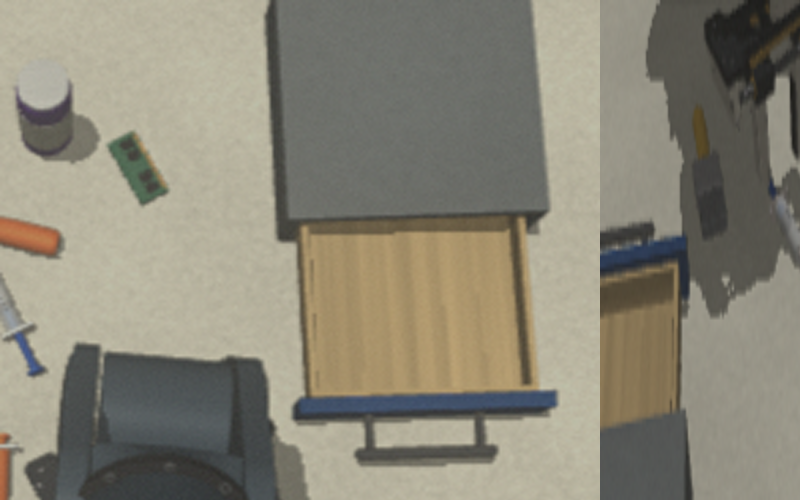

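Drawer open about 150 mm, with its floor clear (picture centre ~(415,310)). Grasping syringe Q.

Request:
drive_tool([
  [-1,9,-15,0,0,-1,0.5],
  [-1,9,-30,0,0,-1,0.5],
  [-1,9,-42,0,0,-1,0.5],
  [-1,9,-50,0,0,-1,0.5],
  [-1,9,-55,0,0,-1,0.5],
  [-1,9,-57,0,0,-1,0.5],
  [-1,9,-57,0,0,-1,0.1],
  [-1,9,-57,0,0,-1,0.1],
], grip_force=12)

```text
t: 7.5
position: [0.4436, 0.006, 0.0039]
orientation: [3.061, 0.705, 0.001]
contact_force: [0.7, -0.1, -0.3]
grip_width: 0.035
gripper_force: 0.0
```

Request:
drive_tool([
  [0,0,0,0,0,0,0.1],
  [0,0,0,0,0,0,0.1],
  [0,0,0,0,0,0,0.1],
  [0,0,10,0,0,0,0.1],
  [0,0,25,0,0,0,0.1],
  [0,0,50,0,0,0,0.1],
  [0,0,80,0,0,0,0.1],
  [0,0,110,0,0,0,0.1],
])

```text
t: 8.3
position: [0.443, 0.0061, 0.1153]
orientation: [-3.062, -0.705, 0.0]
contact_force: [0.4, -0.8, -1.3]
grip_width: 0.0175
gripper_force: 12.0
```

Request:
drive_tool([
  [14,-30,0,0,0,8,0.1],
  [28,-60,0,0,0,16,0.1],
  [42,-95,0,0,0,24,0.1],
  [56,-130,0,0,0,32,0.1],
  [70,-160,0,0,0,40,0.1],
  [84,-190,0,0,0,48,0.1],
  [98,-220,0,0,0,56,0.1],
  [107,-238,0,0,0,64,0.1],
])

```text
t: 9.1
position: [0.5508, -0.2339, 0.1144]
orientation: [2.217, 2.225, 0.0]
contact_force: [1.0, 0.9, 0.2]
grip_width: 0.0178
gripper_force: 12.0
```

Request:
drive_tool([
  [0,0,-20,0,0,0,0.1],
  [0,0,-40,0,0,0,0.1],
  [0,0,-60,0,0,0,0.1],
  [0,0,-70,0,0,0,0.1],
  [0,0,-70,0,0,0,0.1],
  [0,0,-70,0,0,0,0.1],
  [0,0,-70,0,0,0,0.1],
  [0,0,-70,0,0,0,0.1],
])

```text
t: 9.9
position: [0.5508, -0.2321, 0.0446]
orientation: [2.222, 2.219, 0.001]
contact_force: [-0.5, 0.6, -0.2]
grip_width: 0.0173
gripper_force: 12.0
```

```bash
python3 - <<'E'
from h import *
a=snap('scene','sc3')[0];s=ctrl.read_state();print(s['position'],s['orientation'],s['contact_force'])
cv2.imwrite('pics/c6.png',cv2.resize(a[170:350,60:260],(720,600),interpolation=cv2.INTER_CUBIC)[:,:,::-1])
E
```

```text
[ 0.55067853 -0.23207049  0.04441594] [2.22218285e+00 2.21918025e+00 5.74582631e-04] [-0.14881569  0.73633089 -0.26093051]
```

View pics/c6.png

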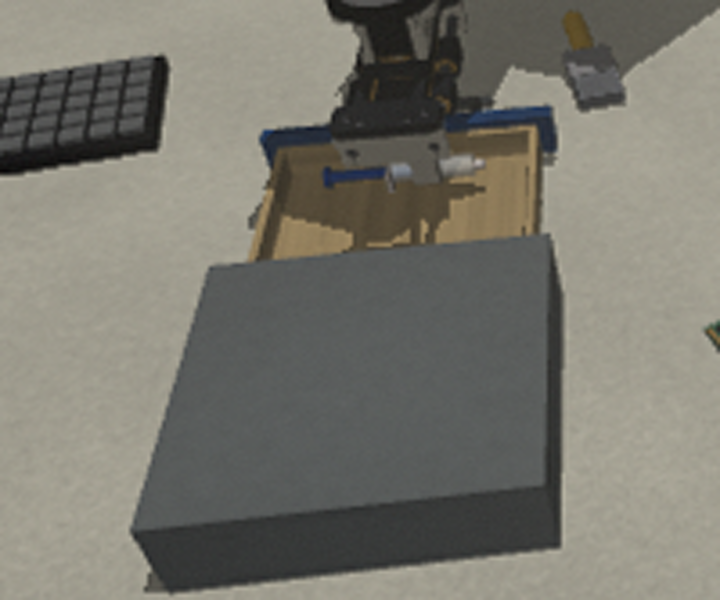

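Syringe Q, at (405,170), hangs horizontally inside the drawer. Lowering and releasing.

Request:
drive_tool([
  [0,0,-6,0,0,0,0.1],
  [0,0,-11,0,0,0,0.1],
  [0,0,-14,0,0,0,0.1],
  [0,0,-16,0,0,0,0.1],
  [0,0,-18,0,0,0,0.1],
  [0,0,-18,0,0,0,0.1],
  [0,0,-18,0,0,0,0.3],
  [0,0,-18,0,0,0,0.3],
])

```text
t: 10.75
position: [0.5503, -0.2319, 0.0256]
orientation: [-2.223, -2.22, 0.0]
contact_force: [0.1, 0.6, 0.8]
grip_width: 0.0268
gripper_force: 0.0
```

Request:
drive_tool([
  [0,0,0,0,0,0,0.3],
  [0,0,15,0,0,0,0.3],
  [0,0,45,0,0,0,0.3],
  [0,0,90,0,0,0,0.3],
  [0,35,110,0,0,-8,0.5],
  [5,80,110,0,0,-16,0.5],
  [10,125,110,0,0,-24,0.5],
  [16,170,110,0,0,-32,0.5],
])

```text
t: 11.55
position: [0.5664, -0.0604, 0.1371]
orientation: [2.753, 1.512, 0.002]
contact_force: [-0.8, 0.6, 0.1]
grip_width: 0.0463
gripper_force: 0.0
```

Request:
drive_tool([
  [10,45,0,0,0,-8,0.5],
  [20,90,0,0,0,-16,0.5],
  [30,135,-10,0,0,-24,0.5],
  [39,180,-30,0,0,-34,0.5],
  [39,180,-60,0,0,-34,0.5],
  [39,180,-70,0,0,-34,0.5],
  [39,180,-70,0,0,-34,0.5],
  [39,180,-70,0,0,-34,0.5],
])

```text
t: 12.35
position: [0.6059, 0.1172, 0.0671]
orientation: [3.073, 0.651, 0.002]
contact_force: [0.1, 0.8, 0.7]
grip_width: 0.0468
gripper_force: 0.0
```

Request:
drive_tool([
  [0,1,-15,0,0,0,0.5],
  [0,1,-32,0,0,0,0.5],
  [0,1,-46,0,0,0,0.5],
  [0,1,-56,0,0,0,0.5],
  [0,1,-61,0,0,0,0.5],
  [0,1,-63,0,0,0,0.5],
  [0,1,-63,0,0,0,0.1],
  [0,1,-63,0,0,0,0.1],
])

```text
t: 13.15
position: [0.6057, 0.1191, 0.0031]
orientation: [3.073, 0.651, 0.001]
contact_force: [-0.6, 0.3, -0.1]
grip_width: 0.0352
gripper_force: 0.0
```

Request:
drive_tool([
  [0,0,0,0,0,0,0.1],
  [0,0,0,0,0,0,0.1],
  [0,0,0,0,0,0,0.1],
  [0,0,10,0,0,0,0.1],
  [0,0,25,0,0,0,0.1],
  [0,0,50,0,0,0,0.1],
  [0,0,80,0,0,0,0.1],
  [0,0,110,0,0,0,0.1],
])

```text
t: 13.95
position: [0.6053, 0.1191, 0.115]
orientation: [3.073, 0.651, 0.001]
contact_force: [-0.7, -0.4, -0.1]
grip_width: 0.0175
gripper_force: 12.0
```

Request:
drive_tool([
  [0,-40,0,0,0,8,0.1],
  [0,-85,0,0,0,16,0.1],
  [0,-130,0,0,0,24,0.1],
  [2,-175,0,0,0,32,0.1],
  [4,-220,0,0,0,40,0.1],
  [6,-265,0,0,0,48,0.1],
  [8,-310,0,0,0,57,0.1],
  [10,-351,0,0,0,65,0.1],
])

```text
t: 14.75
position: [0.6153, -0.2342, 0.1143]
orientation: [2.235, 2.206, 0.001]
contact_force: [0.5, 0.5, -0.2]
grip_width: 0.0176
gripper_force: 12.0
```

Request:
drive_tool([
  [0,0,0,0,0,1,0.1],
  [0,0,-20,0,0,1,0.1],
  [0,0,-40,0,0,1,0.1],
  [0,0,-58,0,0,1,0.1],
  [0,0,-62,0,0,1,0.1],
  [0,0,-62,0,0,1,0.1],
  [0,0,-62,0,0,1,0.1],
  [0,0,-62,0,0,1,0.1],
])

```text
t: 15.55
position: [0.6159, -0.232, 0.0519]
orientation: [2.222, 2.219, 0.001]
contact_force: [0.5, 0.3, 0.3]
grip_width: 0.0176
gripper_force: 12.0
```

```bash
python3 - <<'E'
from h import *
a=snap('scene','sc4')[0];s=ctrl.read_state();print(s['position'],s['orientation'],s['contact_force'])
cv2.imwrite('pics/c7.png',cv2.resize(a[170:350,60:260],(720,600),interpolation=cv2.INTER_CUBIC)[:,:,::-1])
E
```

```text
[ 0.61582092 -0.23203083  0.05175431] [2.22198590e+00 2.21891491e+00 8.26563249e-04] [ 0.62325582 -0.85529249 -0.98986702]
```

View pics/c7.png

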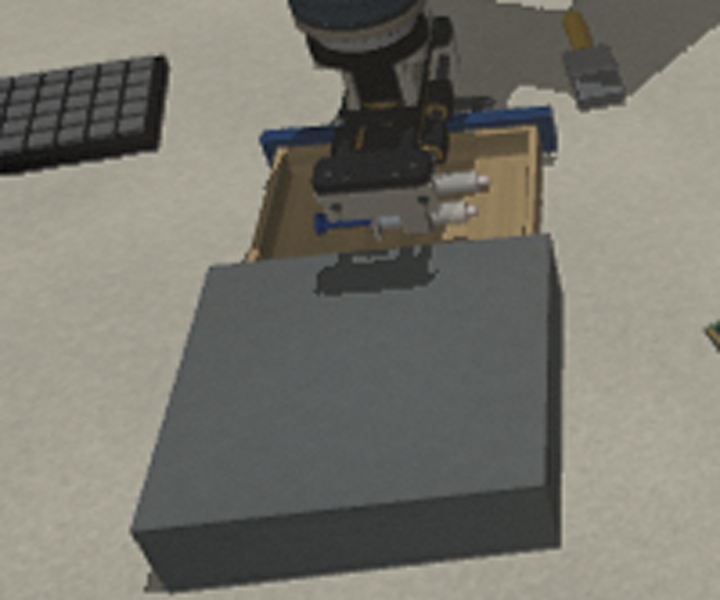

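Syringe Q lies at (460,183) and P is held parallel at (400,220), clear of both Q and the unit. Lowering and releasing.

Request:
drive_tool([
  [0,0,-10,0,0,0,0.1],
  [0,0,-18,0,0,0,0.1],
  [0,0,-22,0,0,0,0.1],
  [0,0,-25,0,0,0,0.1],
  [0,0,-26,0,0,0,0.1],
  [0,0,-26,0,0,0,0.1],
  [0,0,-26,0,0,0,0.3],
  [0,0,-26,0,0,0,0.3],
])

```text
t: 16.4
position: [0.6153, -0.232, 0.0246]
orientation: [2.223, 2.22, -0.0]
contact_force: [-0.1, 0.3, 0.0]
grip_width: 0.0268
gripper_force: 0.0
```

Request:
drive_tool([
  [0,0,0,0,0,0,0.3],
  [0,0,15,0,0,0,0.3],
  [0,0,40,0,0,0,0.3],
  [0,0,80,0,0,0,0.25],
  [-50,-10,100,0,0,0,0.25],
  [-100,-21,100,0,0,0,0.25],
  [-140,-21,100,0,0,0,0.25],
  [-160,-21,100,0,0,0,0.25],
])

```text
t: 17.2
position: [0.4523, -0.2529, 0.1258]
orientation: [-2.224, -2.218, 0.0]
contact_force: [0.5, -0.4, -0.5]
grip_width: 0.0228
gripper_force: 0.0
```

```bash
python3 - <<'E'
from h import *
a,d=snap('scene','sc5');s=ctrl.read_state();print(s['position'],s['orientation'])
P=pts('scene',d);w=(a.min(-1).astype(int)>150)&(P[...,2]>.02)&(P[...,2]<.06)&(P[...,0]>.5)&(P[...,0]<.66)&(abs(P[...,1]+.25)<.1)
bl=(a[...,2].astype(int)>1.6*a[...,0])&(P[...,2]>.02)&(P[...,2]<.06)&(P[...,0]>.515)&(P[...,0]<.66)&(abs(P[...,1]+.25)<.1)
for m in(w,bl):
    n,l,st,c=cv2.connectedComponentsWithStats(m.astype(np.uint8))
    for i in range(1,n):
        if st[i,4]>5:q=P[l==i];print(st[i,4],c[i].round(),q.mean(0).round(3),q.min(0).round(3),q.max(0).round(3))
E
```

```text
[ 0.45122595 -0.25276662  0.12567171] [-2.22371858e+00 -2.21775999e+00  9.84733017e-04]
46 [159. 227.] [ 0.554 -0.29   0.033] [ 0.535 -0.309  0.021] [ 0.561 -0.267  0.039]
43 [157. 243.] [ 0.618 -0.287  0.033] [ 0.611 -0.305  0.029] [ 0.624 -0.265  0.039]
```

Request:
drive_tool([
  [3,0,-25,0,0,0,0.25],
  [3,0,-50,0,0,0,0.25],
  [3,0,-75,0,0,0,0.25],
  [3,0,-95,0,0,0,0.25],
  [3,0,-105,0,0,0,0.25],
  [3,0,-105,0,0,0,0.0],
  [3,0,-105,0,0,0,0.0],
  [3,0,-105,0,0,0,0.0],
], grip_force=25)

```text
t: 18.05
position: [0.4588, -0.2531, 0.0205]
orientation: [2.222, 2.219, 0.0]
contact_force: [-0.3, 0.5, -2.6]
grip_width: 0.0103
gripper_force: 25.0
```

Request:
drive_tool([
  [2,0,0,0,0,0,0.0],
  [6,0,0,0,0,0,0.0],
  [13,0,0,0,0,0,0.0],
  [22,0,0,0,0,0,0.0],
  [32,0,0,0,0,0,0.0],
  [42,0,0,0,0,0,0.0],
  [52,0,0,0,0,0,0.0],
  [62,0,0,0,0,0,0.0],
])

```text
t: 18.85
position: [0.5214, -0.2526, 0.0204]
orientation: [2.223, 2.22, 0.001]
contact_force: [-1.3, 4.0, 6.2]
grip_width: 0.0101
gripper_force: 25.0
```

Request:
drive_tool([
  [10,0,0,0,0,0,0.0],
  [20,0,0,0,0,0,0.0],
  [30,0,0,0,0,0,0.0],
  [40,0,0,0,0,0,0.0],
  [50,0,0,0,0,0,0.0],
  [60,0,0,0,0,0,0.0],
  [68,0,0,0,0,0,0.0],
  [75,0,0,0,0,0,0.0],
])

```text
t: 19.65
position: [0.5965, -0.2519, 0.0204]
orientation: [-2.223, -2.22, -0.002]
contact_force: [-0.5, 6.4, 6.1]
grip_width: 0.0103
gripper_force: 25.0
```

Request:
drive_tool([
  [4,0,0,0,0,0,0.0],
  [7,0,0,0,0,0,0.0],
  [9,0,0,0,0,0,0.0],
  [11,0,0,0,0,0,0.0],
  [13,0,0,0,0,0,0.0],
  [14,0,0,0,0,0,0.0],
  [15,0,0,0,0,0,0.0],
  [16,0,0,0,0,0,0.0],
])

```text
t: 20.45
position: [0.6121, -0.2517, 0.0205]
orientation: [-2.222, -2.22, -0.002]
contact_force: [-1.2, 7.6, 5.6]
grip_width: 0.0103
gripper_force: 25.0
```

Request:
drive_tool([
  [1,0,0,0,0,0,0.0],
  [2,0,0,0,0,0,0.0],
  [3,0,0,0,0,0,0.0],
  [4,0,0,0,0,0,0.0],
  [5,0,0,0,0,0,0.0],
  [5,0,0,0,0,0,0.0],
  [5,0,0,0,0,0,0.0],
  [5,0,0,0,0,0,0.0],
])

```text
t: 21.25
position: [0.6122, -0.2517, 0.0202]
orientation: [-2.215, -2.213, 0.008]
contact_force: [-28.6, 6.8, 23.0]
grip_width: 0.01
gripper_force: 25.0
```

Drawer shut (stop force 29 N). Back off, release and lift.

Request:
drive_tool([
  [-5,0,0,0,0,0,0.0],
  [-5,0,0,0,0,0,0.25],
  [-5,0,0,0,0,0,0.25],
  [-5,0,0,0,0,0,0.25],
  [-5,0,20,0,0,0,0.25],
  [-5,0,60,0,0,0,0.25],
  [-5,0,100,0,0,0,0.25],
  [-15,45,110,0,0,8,0.5],
])

```text
t: 22.05
position: [0.604, -0.2118, 0.1343]
orientation: [2.06, 2.36, 0.003]
contact_force: [0.5, 1.0, 0.1]
grip_width: 0.0276
gripper_force: 0.0
```

Request:
drive_tool([
  [-10,45,0,0,0,8,0.5],
  [-20,90,0,0,0,16,0.5],
  [-30,135,0,0,0,24,0.5],
  [-40,180,0,0,0,32,0.5],
  [-50,225,0,0,0,40,0.5],
  [-60,270,0,0,0,48,0.5],
  [-70,315,0,0,0,56,0.5],
  [-80,360,0,0,0,64,0.5],
])

```text
t: 22.85
position: [0.5211, 0.1538, 0.1299]
orientation: [0.485, 3.103, 0.0]
contact_force: [-0.1, 0.2, 0.4]
grip_width: 0.0467
gripper_force: 0.0
```

```bash
python3 - <<'E'
from h import *
p,d=snap('top','top6');P=pts('top',d)
m=(abs(P[...,2]-.04)<.012)&(abs(P[...,0]-.61)<.015)&(abs(P[...,1]+.253)<.075)&(d>0)
print('handle',P[m].mean(0),ctrl.read_state()['position'])
cv2.imwrite('pics/c8.png',cv2.resize(p[30:260,110:480,::-1],(800,497),interpolation=cv2.INTER_CUBIC))
E
```

```text
handle [ 0.610887   -0.25320394  0.04206534] [0.51950707 0.15902971 0.12984935]
```

View pics/c8.png

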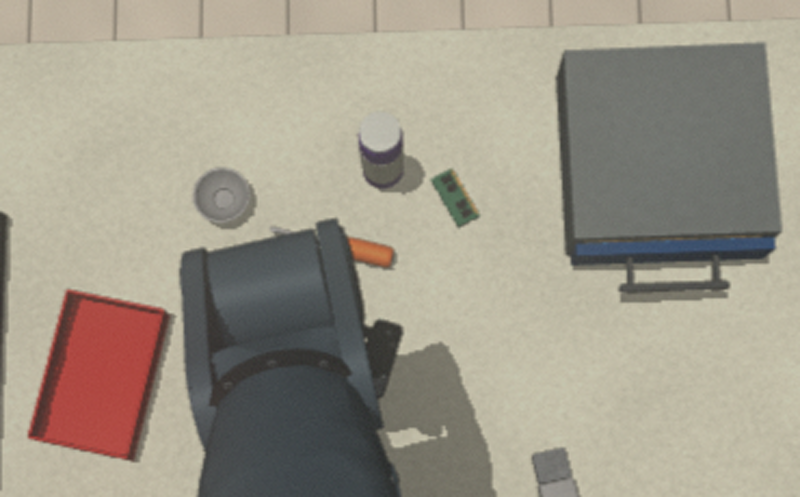

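Drawer shut, with the front flush at (675,245) and the handle at x≈0.612. The tray at (98,375) and the bystanders look unchanged. Grasping the used syringe R.

Request:
drive_tool([
  [-13,35,0,0,0,4,0.5],
  [-26,69,-20,0,0,4,0.5],
  [-26,69,-50,0,0,4,0.5],
  [-26,69,-70,0,0,4,0.5],
  [-26,69,-70,0,0,4,0.5],
  [-26,69,-70,0,0,4,0.5],
  [-26,69,-70,0,0,4,0.5],
  [-26,69,-70,0,0,4,0.5],
], grip_force=12)

```text
t: 23.7
position: [0.4961, 0.2211, 0.0608]
orientation: [0.385, 3.116, 0.001]
contact_force: [-0.4, 0.6, -0.4]
grip_width: 0.0468
gripper_force: 0.0
```

Request:
drive_tool([
  [-3,7,-12,0,0,0,0.5],
  [-3,7,-28,0,0,0,0.5],
  [-3,7,-42,0,0,0,0.5],
  [-3,7,-50,0,0,0,0.5],
  [-3,7,-55,0,0,0,0.5],
  [-3,7,-57,0,0,0,0.5],
  [-3,7,-57,0,0,0,0.1],
  [-3,7,-57,0,0,0,0.1],
])

```text
t: 24.5
position: [0.4926, 0.2281, 0.003]
orientation: [0.385, 3.117, 0.0]
contact_force: [0.6, -0.6, 0.0]
grip_width: 0.035
gripper_force: 0.0
```

Request:
drive_tool([
  [0,0,0,0,0,0,0.1],
  [0,0,0,0,0,0,0.1],
  [0,0,0,0,0,0,0.1],
  [0,0,10,0,0,0,0.1],
  [0,0,25,0,0,0,0.1],
  [0,0,50,0,0,0,0.1],
  [0,0,75,0,0,0,0.1],
  [0,0,75,0,0,0,0.1],
])

```text
t: 25.3
position: [0.4941, 0.2288, 0.0816]
orientation: [0.384, 3.113, 0.004]
contact_force: [0.9, 0.3, -0.3]
grip_width: 0.0177
gripper_force: 12.0
```

Request:
drive_tool([
  [7,45,0,0,0,0,0.1],
  [14,90,0,0,0,0,0.1],
  [21,135,0,0,0,0,0.1],
  [30,181,0,0,0,0,0.1],
  [30,181,0,0,0,0,0.1],
  [30,181,-20,0,0,0,0.1],
  [30,181,-35,0,0,0,0.1],
  [30,181,-35,0,0,0,0.1],
])

```text
t: 26.1
position: [0.521, 0.4076, 0.0401]
orientation: [-0.385, -3.114, 0.005]
contact_force: [0.2, -0.4, -0.9]
grip_width: 0.0175
gripper_force: 12.0
```

Request:
drive_tool([
  [2,1,-12,0,0,0,0.1],
  [2,1,-22,0,0,0,0.1],
  [2,1,-28,0,0,0,0.1],
  [2,1,-32,0,0,0,0.1],
  [2,1,-34,0,0,0,0.1],
  [2,1,-34,0,0,0,0.1],
  [2,1,-34,0,0,0,0.1],
  [2,1,-34,0,0,0,0.1],
])

```text
t: 26.9
position: [0.5245, 0.4102, 0.009]
orientation: [0.385, 3.117, 0.001]
contact_force: [-0.5, 0.7, -0.8]
grip_width: 0.0176
gripper_force: 12.0
```

Request:
drive_tool([
  [0,0,-1,0,0,0,0.1],
  [0,0,-1,0,0,0,0.1],
  [0,0,-1,0,0,0,0.35],
  [0,0,-1,0,0,0,0.35],
  [0,0,-1,0,0,0,0.35],
  [0,0,15,0,0,0,0.35],
  [0,0,50,0,0,0,0.35],
  [0,0,90,0,0,0,0.35],
])

```text
t: 27.7
position: [0.5239, 0.4098, 0.0999]
orientation: [-0.385, -3.117, 0.002]
contact_force: [-0.1, 0.1, 0.1]
grip_width: 0.0324
gripper_force: 0.0
```

Request:
drive_tool([
  [-40,-15,40,0,0,0,0.35],
  [-80,-30,80,0,0,0,0.35],
  [-120,-50,100,0,0,0,0.35],
  [-160,-70,110,0,0,0,0.35],
  [-200,-90,110,0,0,0,0.35],
  [-220,-90,110,0,0,0,0.35],
  [-220,-90,110,0,0,0,0.35],
  [-220,-90,110,0,0,0,0.35],
])

```text
t: 28.5
position: [0.3048, 0.3205, 0.2098]
orientation: [0.384, 3.116, 0.002]
contact_force: [0.6, 0.9, -0.4]
grip_width: 0.0325
gripper_force: 0.0
```

```bash
python3 - <<'E'
from h import *
p,d=snap('top','top7');print(ctrl.read_state()['position'],ctrl.read_state()['contact_force'])
cv2.imwrite('pics/c9.png',cv2.resize(p[30:280,110:480,::-1],(800,540),interpolation=cv2.INTER_CUBIC))
E
```

```text
[0.30518643 0.32051973 0.20944168] [ 0.54818084  0.15504551 -0.04054367]
```

View pics/c9.png

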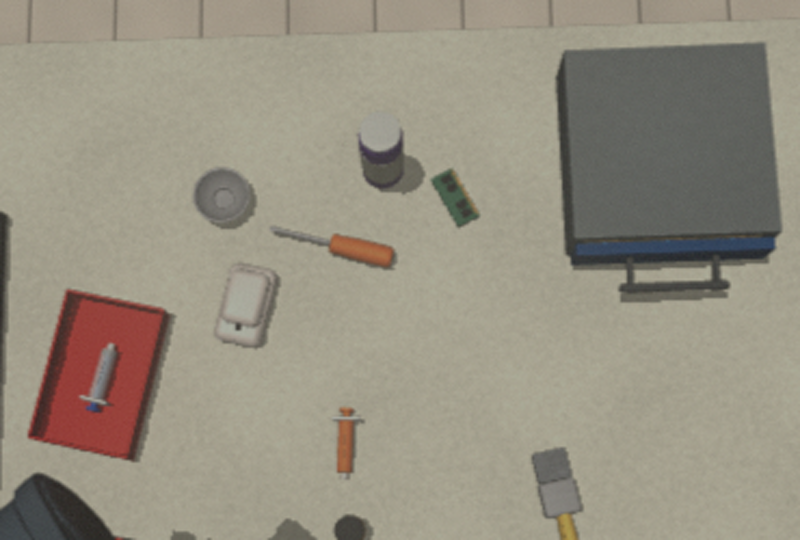

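The used syringe lies flat in the far tray at (100,378), the drawer is shut at (675,245), and the bystanders are in place. Handing in.

```bash
python3 -c "
from rig import ctrl
print(ctrl.close_job())"
```

```text
the job is handed in; nothing more can be done
None
```

I laid both full syringes in the drawer, pushed it shut to its stop, laid the used one flat in the far red tray, and handed the job in at about 28.6 s; the hand-in gave no verdict.

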